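Cap the bare lenses at the end of the day

TASK

The imaging lenses have been cleaned and stand on the bench with their front glass bare: put on every lens the black slip-on dust cap that fits it, so that each cap sits level and fully down on its lens's shoulder. Each of the three lenses has its own size of cap. Leave the lenses standing upright where they are, and leave the tape roll and the round meter head alone.

Things in the scene. Friction and masses are not known exactly. Their poses are not given: they have to be found in the camera images.
- lens_small: the smallest of three loose camera lenses, standing upright, front glass up: black ribbed barrel 43 mm across up to a flat shoulder 46 mm above the table; above it a bright nose 30 mm across and 18 mm high, its top 7 mm bevelled in to 22 mm; 64 mm high in all. About 370 g; can be pushed or tipped. Origin: centre of the underside; z up.
- cap_small: the smallest of three loose ribbed black dust caps, lying open side down: 39 mm across (40 over the ribs), 24 mm high, inside 34 mm across and 21 mm deep. It fits the smallest lens with 2 mm play all round; seated, its rim rests on the shoulder, its origin 46 mm above the lens's. About 27 g. Origin: centre of the lower rim; z up.
- lens_medium: the middle-sized of three loose camera lenses, standing upright, front glass up: black ribbed barrel 55 mm across up to a flat shoulder 50 mm above the table; above it a bright nose 42 mm across and 18 mm high, its top 7 mm bevelled in to 34 mm; 68 mm high in all. About 418 g; can be pushed or tipped. Origin: centre of the underside; z up.
- cap_medium: the middle-sized of three loose ribbed black dust caps, lying open side down: 51 mm across (52 over the ribs), 24 mm high, inside 46 mm across and 21 mm deep. It fits the middle-sized lens with 2 mm play all round; seated, its rim rests on the shoulder, its origin 50 mm above the lens's. About 32 g. Origin: centre of the lower rim; z up.
- lens_large: the largest of three loose camera lenses, standing upright, front glass up: black ribbed barrel 67 mm across up to a flat shoulder 42 mm above the table; above it a bright nose 54 mm across and 18 mm high, its top 7 mm bevelled in to 46 mm; 60 mm high in all. About 466 g; can be pushed or tipped. Origin: centre of the underside; z up.
- cap_large: the largest of three loose ribbed black dust caps, lying open side down: 63 mm across (64 over the ribs), 24 mm high, inside 58 mm across and 21 mm deep. It fits the largest lens with 2 mm play all round; seated, its rim rests on the shoulder, its origin 42 mm above the lens's. About 37 g. Origin: centre of the lower rim; z up.
- tape_roll: bystander: roll of black tape lying flat, 58 mm across, 19 mm high, with a cardboard core and an open middle. Not a cap. Origin: centre of its underside.
- meter_head: bystander: round black power-meter head lying flat, 60 mm across, 18 mm high, with a light disc in the middle of its top. Not a cap. Origin: centre of its underside.
Mind the look-alikes: they are no part of the job. Leave any turquoise or yellow look-alike of the cap_medium alone.

How it is judged:
By the outcome, as a careful person would: the job done as asked, in the order asked, and still so for the second after the job is handed in, with the robot touching nothing.
It also fails if it takes over 80 s, if anything falls off the work surface, if the arm or the gripper's body presses on something with over 40 N, if the wrist force passes 120 N, or if a joint passes its speed limit or range.

ROBOT

A 6-joint arm with a two-finger parallel gripper is mounted at the origin on a cart in front of the work surface, level with it; the furniture and walls round the work are solid. World frame = base frame: x ahead of the robot, y to its left, z up, the work surface at z = 0. Lengths are in m, angles in rad, forces in N, time in s.
With the tool pointing down it reaches from about 0.35 to 0.85 m from the base axis. Payload 8.1 kg.
Tool frame: the origin (TCP) lies at the very end of the fingers, on their centre line; the grasp point (between the pads) lies 19 mm behind it; z points along the fingers, y is the line along which they close (so a half turn about z gives the same grasp; the last joint's range is limited). The gripper opens to 93 mm and grips with 3 to 60 N. Pads are 15 mm wide; open, the fingers measure 128 mm over their backs; the gripper's body (75 mm by 188 mm) begins 65 mm behind the grasp point.
Start: joints at [-1.247, 0.13, 1.488, -0, 1.523, -0.085], TCP at [0.239, -0.551, 0.219] pointing down, gripper open.
Joint ranges: [-2.96, 2.96], [-0.89, 2.26], [0.02, 2.5], [-1.34, 4.48], [0, 2.73], [-2.66, 2.66]. Speed limits (rad/s): [2.39, 2.39, 2.79, 3.14, 3.14, 3.14].

INTERFACE

Orientations are given as a rotation vector (axis times angle).
In Python, from plant import monitor, eyes, ticket gives the robot as it stands.
- The arm moves only by the tool arm_command, never from a script. Its argument "deltas" is a list that holds one entry, the list of rows, each a list of 6 numbers: the shift along the world's x, y, z in cm, then the turn, a rotation vector about the world's x, y, z in degrees. In form: [[[tx, ty, tz, rx, ry, rz], ...]]. A call has 1 to 12 rows; each row shifts and turns the commanded pose from where the row before left it; what a row does not reach is not made up. A row lasts 1/12 s, in which the tool goes at most 41.7 mm and 7.16 degrees, less where a joint would pass 70% of its speed; a pose out of reach is approached as far as the arm can. A call is refused whole if a number of a shift passes 4.17 or a number of a turn 7.16, either way. A call with a gripper value outside its range is refused whole. "gripper" is the opening, from -1 (shut) to 1 (fully open), set as the call begins (left out, the last holds). The fingers move at their own pace and stop on an object; "squeeze" is the grip in N (left out, the last holds). Time passes only in rows, so rows that do not move let the fingers close. It gives the time, the measured TCP pose, the force, the opening and the grip force at its end, in the units of the state.
- monitor.read_state(): the state, without advancing time (a new reading comes with each control period).
- eyes.read_camera(name): name is "scene" or "top" or "wrist"; returns the picture (400x640x3 uint8, blue, green, red); there is no depth.
- eyes.camera_model(name): a dict with "fx", "fy", "cx", "cy" (pixels), "rvec" (rotation vector, rad) and "tvec" (3), from world to camera coordinates, as OpenCV has them. Camera axes: x right, y down, z forward; pixel columns grow to the right and rows downward; lengths in m; the calibration is good to about 2 mm. A picture is of the moment at which its call begins: read the wrist's pose just before it. camera_model takes no time and is no camera call; for the wrist camera it gives the pose at the moment of the call.
- ticket.close_job(): hands the job in; it is judged then, once.
The state is a dict: "t": time; "q": joint angles; "dq": joint speeds; "joint_torque": joint torques, N m; "tool_pos": TCP position; "orientation": TCP orientation; "force": force on the tool from outside, world axes, zero at the start; "wrist_torque": the same for the moment, N m; "opening": finger opening in m; "gripper_force": force on a finger pad.
Only numpy, scipy, OpenCV 4.12 (cv2) and the standard library are available. Lean on these libraries where they do the work, as an engineer would, in place of code of your own. Each camera call takes 0.05 s, during which the arm holds its last target. There are 200 camera calls.

## Working session

There is one attempt and no reset: what is moved stays moved. The work goes in short steps, Python scripts to look and compute and a tool call to move; the robot and the scene stay as the last step left them, time stands still between calls to the robot, and variables do not carry over. Pictures are saved under pics/ and viewed, at most 14 in all, crops included, and the job is handed in when it is done.

Besides the shell and the picture viewer there is one more tool, called after ">>>" as a command line: name --argument value ..., lists and objects as JSON in quotes. arm_command: Moves the arm, as the interface text tells. Its arguments: {"type":"object","properties":{"deltas":{"type":"array"},"gripper":{"type":"number"},"squeeze":{"type":"number"}},"required":["deltas"]}

```bash
ls; mkdir -p pics; python3 - <<'E'
from plant import monitor, eyes
import cv2,numpy as np
s=monitor.read_state();print(s['t'],s['tool_pos'],s['orientation'],s['opening'])
for n in('scene','top'):
    im=eyes.read_camera(n);cv2.imwrite(f'pics/{n}0.png',im);m=eyes.camera_model(n)
    R=cv2.Rodrigues(np.array(m['rvec']))[0];print(n,m['fx'],m['cx'],m['cy'],-R.T@np.array(m['tvec']),R[2])
E
```

```text
pics
0.0 [ 0.23831837 -0.55000987  0.21759978] [-3.07440669e+00 -6.37252680e-01  3.98204462e-04] 0.09288113546877072
scene 391.8811846670006 322.5476675848418 193.54561481528899 [ 0.26955551 -0.91231     0.55284361] [ 0.3297066   0.75214868 -0.57058385]
top 378.72686346278016 318.618126111038 207.199877453674 [ 0.44702882 -0.23698131  0.97485739] [ 1.46824965e-01 -1.66267282e-04 -9.89162475e-01]
```

View pics/top0.png

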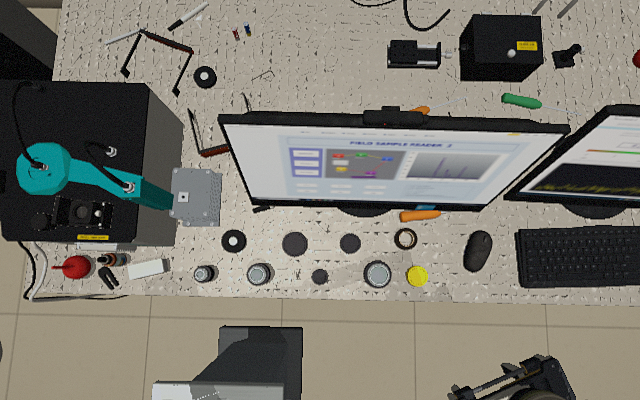

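View pics/scene0.png

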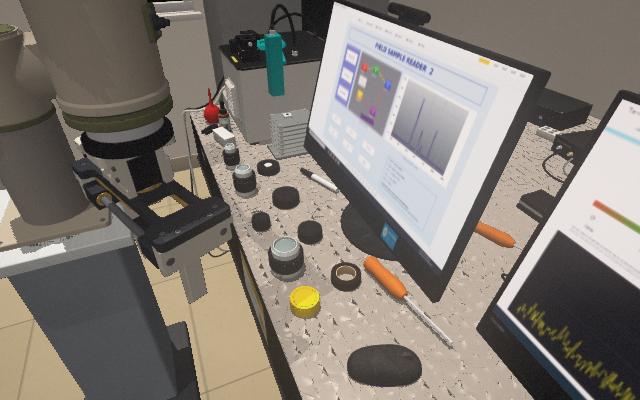

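Top view: lenses are at about (204,273), (259,273) and (377,274). Caps are large (295,243), medium (350,243) and small (320,276). Meter head (234,240), tape (405,238) and a yellow decoy (418,276) must be left alone. The monitor's lower edge is close behind, at row 205. The scene view shows the same order running away from the camera, from the large lens (286,255) to the small one (231,153).

```bash
cat > h.py <<'E'
import cv2,numpy as np
from plant import monitor,eyes
def cam(n):
    m=eyes.camera_model(n);R=cv2.Rodrigues(np.array(m['rvec'],float))[0]
    K=np.array([[m['fx'],0,m['cx']],[0,m['fy'],m['cy']],[0,0,1]])
    return K,R,np.array(m['tvec'],float).ravel()
def ray(c,p):
    K,R,t=c;d=R.T@np.linalg.inv(K)@np.array([p[0],p[1],1.]);return -R.T@t,d/np.linalg.norm(d)
def plane(c,p,z):
    o,d=ray(c,p);return o+d*(z-o[2])/d[2]
def proj(c,X):
    K,R,t=c;q=K@(R@np.array(X)+t);return q[:2]/q[2]
def tri(c1,p1,c2,p2):
    o1,d1=ray(c1,p1);o2,d2=ray(c2,p2)
    A=np.c_[d1,-d2];s=np.linalg.lstsq(A,o2-o1,rcond=None)[0]
    a=o1+s[0]*d1;b=o2+s[1]*d2;return (a+b)/2,np.linalg.norm(a-b)
def blobs(mask,lo,hi):
    n,l,st,ce=cv2.connectedComponentsWithStats(mask.astype(np.uint8));
    return [(ce[i],st[i]) for i in range(1,n) if lo<st[i][4]<hi]
E
python3 - <<'E'
from h import *
im=cv2.imread('pics/top0.png');g=im.max(2);T=cam('top')
m=np.zeros_like(g,bool);m[222:295,190:432]=1
m&=(g<75)
for c,s in blobs(m,60,2000): print('top',c.round(1),s,plane(T,c,.024).round(4))
im2=cv2.imread('pics/scene0.png');g2=im2.max(2);S=cam('scene')
m2=np.zeros_like(g2,bool);m2[140:300,215:365]=1
m2&=(g2<75)
for c,s in blobs(m2,60,3000): print('scene',c.round(1),s,plane(S,c,.012).round(4))
a=cv2.resize(im[220:300,185:435],None,fx=3,fy=3,interpolation=2)
b=cv2.resize(im2[135:325,215:375],None,fx=3,fy=3,interpolation=2)
o=np.zeros((240+350,750,3),np.uint8);o[:240]=a;b=cv2.resize(im2[135:325,215:375],(294,350));o[240:,:294]=b
m3=cv2.resize((m*255).astype(np.uint8)[220:300,185:435],(400,128));o[250:378,320:720]=m3[...,None]
cv2.imwrite('pics/a.png',o)
print(plane(T,(320,207),.08),plane(T,(320,300),0))
E
```

```text
top [404.3 238.6] [394 228  23  22 194] [ 0.5133 -0.4539  0.024 ]
top [233.6 240.8] [222 230  24  23 381] [ 0.4984 -0.0263  0.024 ]
top [294.6 243.7] [283 232  24  25 476] [ 0.4945 -0.179   0.024 ]
top [349.8 243. ] [340 234  21  20 315] [ 0.4994 -0.3171  0.024 ]
top [374.4 272.3] [363 260  28  28 181] [ 0.4283 -0.3789  0.024 ]
top [261.7 272.8] [247 263  24  23 146] [ 0.4209 -0.1     0.024 ]
top [207.6 273. ] [195 265  20  18 135] [0.4175 0.0336 0.024 ]
top [319.6 276.3] [312 269  17  16 189] [ 0.4156 -0.2433  0.024 ]
scene [343.2 194.7] [ 304  140   61  112 2011] [ 0.6258 -0.2237  0.012 ]
scene [231.3 157.9] [223 149  17  17 197] [0.4193 0.0616 0.012 ]
scene [267.9 167.7] [257 160  23  16 267] [ 0.497 -0.03   0.012]
scene [244.6 183.1] [233 170  23  23 330] [ 0.421  -0.0782  0.012 ]
scene [220.2 206.4] [215 179  16  46 394] [ 0.3447 -0.1523  0.012 ]
scene [285.4 197.5] [273 187  26  22 495] [ 0.4944 -0.1789  0.012 ]
scene [260.6 221.5] [252 212  19  20 290] [ 0.4146 -0.2432  0.012 ]
scene [309.6 232. ] [298 221  24  23 465] [ 0.4995 -0.3193  0.012 ]
scene [240.4 260.8] [227 223  36  77 642] [ 0.3444 -0.3448  0.012 ]
scene [286.2 263.7] [268 245  36  30 493] [ 0.423  -0.3878  0.012 ]
scene [345.5 279.2] [331 263  30  28 391] [ 0.5098 -0.4693  0.012 ]
[ 0.5804128  -0.24042143  0.08      ] [ 0.35629594 -0.24580674  0.        ]
```

View pics/a.png

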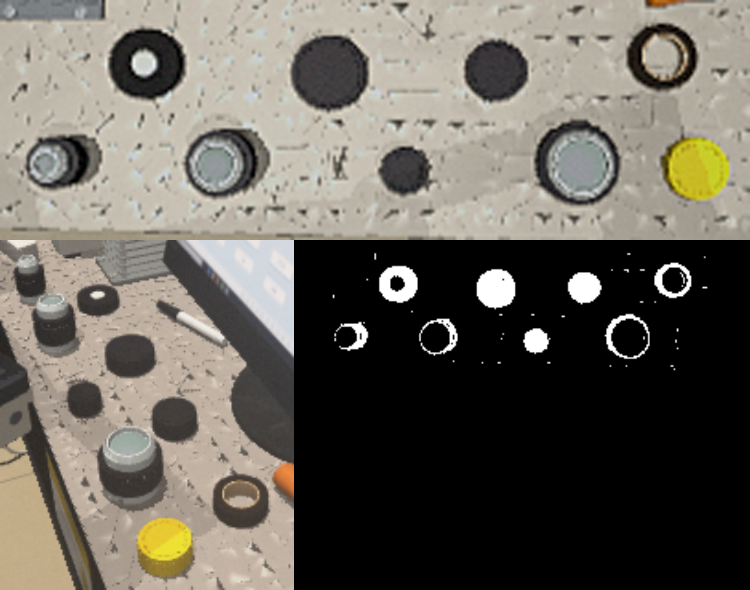

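The crop shows all three lenses, caps and look-alikes clearly. One more measurement: nose tops, cap heights and monitor corners from the two views.

```bash
python3 - <<'E'
from h import *
T=cam('top');S=cam('scene')
P=lambda n,a,b:print(n,*[np.round(v,4) for v in tri(T,a,S,b)])
P('mon BL',(240,206),(305,148));P('mon BR',(505,208),(435,291));P('mon TR',(568,127),(548,72))
im=cv2.imread('pics/top0.png');g=im.max(2).astype(int)
im2=cv2.imread('pics/scene0.png');g2=im2.max(2).astype(int)
# cap top faces: blob centroid vs silhouettes
for n,a,b in(('capL',(294.6,243.7),(285.4,197.5)),('capM',(349.8,243),(309.6,232)),('capS',(319.6,276.3),(260.6,221.5))):P(n,a,b)
# glass/nose: fill holes of barrel ring -> inner bright region
for nm,im_,box in(('S',im,(192,262,222,285)),('M',im,(244,260,276,290)),('L',im,(362,258,394,290)),('s',im2,(220,140,243,170)),('m',im2,(230,158,260,198)),('l',im2,(265,230,308,282))):
    x0,y0,x1,y1=box;c=im_[y0:y1,x0:x1].astype(int)
    gl=(c[...,2]<c[...,1]-4)&(c.max(2)>100)   # greenish glass
    for ce,st in blobs(gl,15,900): print(nm,(ce+[x0,y0]).round(2),st[2:])
Tl={'S':.064,'M':.068,'L':.06}
E
```

```text
mon BL [ 0.5893 -0.0474  0.0591] 0.016
mon BR [ 0.5672 -0.6454  0.1415] 0.0245
mon TR [ 0.6646 -0.6199  0.4171] 0.003
capL [ 0.4949 -0.1783  0.0115] 0.0006
capM [ 0.5    -0.3183  0.0112] 0.0001
capS [ 0.4148 -0.2434  0.012 ] 0.0008
S [200.35 274.29] [ 7  8 34]
M [256.48 274.15] [12 13 99]
L [378.66 274.35] [ 18  19 186]
s [240.31 167.81] [ 5  4 16]
m [242.63 167.71] [10  5 35]
l [284.77 244.62] [ 21  12 198]
```

>>> arm_command --deltas '[[[2.27,3.25,0.5,0,0,-2.93],[2.27,3.25,0.5,0,0,-2.93],[2.27,3.25,0.5,0,0,-2.93],[2.27,3.25,0.5,0,0,-2.93],[2.27,3.25,0.5,0,0,-2.93],[2.27,3.25,0.5,0,0,-2.93],[2.27,3.25,0.5,0,0,-2.93],[2.27,3.25,0.5,0,0,-2.93],[0,0,0,0,0,0],[0,0,0,0,0,0]]]'

```text
t: 0.93
tool_pos: [0.4212, -0.2889, 0.2588]
orientation: [3.141, 0.007, 0.0]
force: [-0.5, -0.5, -0.0]
opening: 0.0932
gripper_force: 0.0
```

```bash
python3 - <<'E'
from h import *
s=monitor.read_state();print(s['t'],s['tool_pos'],s['orientation'])
W=cam('wrist');im=eyes.read_camera('wrist');cv2.imwrite('pics/w1.png',im)
np.save('w1.npy',np.array([W[0],W[1],np.tile(W[2],(3,1))]))
print(-W[1].T@W[2],W[1][2],W[1][0],W[0][0,0])
T=cam('top');S=cam('scene')
print(tri(T,(378.66,274.35),S,(284.77,244.62)),tri(T,(256.48,274.15),S,(242.63,167.71)))
E
```

```text
0.9333 [ 0.42120424 -0.28889401  0.25876677] [3.14134467e+00 6.74027063e-03 3.92655742e-04]
[ 0.4959066  -0.28812241  0.42546638] [-0.27246956 -0.00096639 -0.96216392] [ 3.51704015e-03 -9.99993815e-01  8.41798264e-06] 360.6064013988781
(array([ 0.42430586, -0.38398057,  0.05749258]), np.float64(0.0002105942077294542)) (array([ 0.41862324, -0.09387556,  0.06615838]), np.float64(0.0002574409549628517))
```

View pics/w1.png

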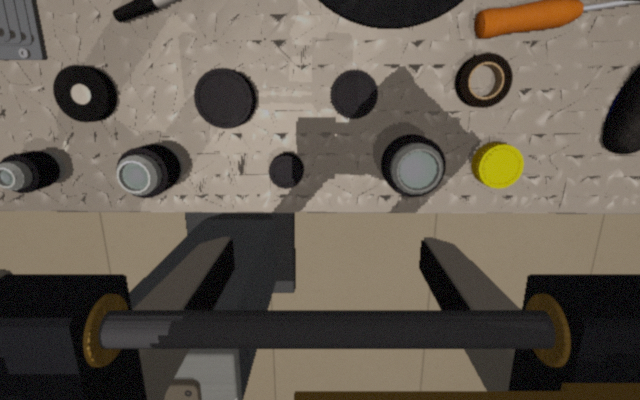

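The wrist view shows everything between the fingers and the monitor base. Large cap (225,98), medium cap (354,94) partly in shadow, small cap (286,170). Lenses are at (417,166), (141,172) and (15,174).

```bash
cat > wm.py <<'E'
from h import *
def glass(im,c,X,r=.024):
    "centre of bright nose seen near world point X: bounding ellipse of bright bluish/grey region"
    p=proj(c,X);return p
E
python3 - <<'E'
from h import *
a=np.load('w1.npy');W=(a[0],a[1],a[2][0]);im=cv2.imread('pics/w1.png');g=im.max(2);T=cam('top')
tc={'L':(294.6,243.7),'M':(349.8,243),'S':(319.6,276.3)}
for n,(x,y),k in(('L',(225,98),36),('M',(354,94),30),('S',(286,170),24)):
    for th in(55,65,75):
        m=np.zeros(g.shape,bool);m[y-k:y+k,x-k:x+k]=1;m&=g<th
        b=max(blobs(m,50,9000),key=lambda b:b[1][4]);print(n,th,b[0].round(1),b[1][2:],plane(W,b[0],.012).round(4))
        if th==65: print('   tri',tri(W,b[0],T,tc[n]))
tl={'L':(378.66,274.35),'M':(256.48,274.15),'S':(200.35,274.29)}
for n,(x,y),k,h in(('L',(417,168),34,.06),('M',(139,173),26,.068),('S',(14,175),16,.064)):
    c=im.astype(int);gl=(c[...,2]<c[...,1]-3)&(c.max(2)>90)
    m=np.zeros(g.shape,bool);m[max(0,y-k):y+k,max(0,x-k):x+k]=1
    b=max(blobs(m&gl,20,9000),key=lambda b:b[1][4]);print('lens',n,b[0].round(1),b[1],plane(W,b[0],h).round(4),plane(T,tl[n],h).round(4),tri(W,b[0],T,tl[n]))
E
rm wm.py
```

```text
L 55 [225.2  97.5] [  62   58 2797] [ 0.4945 -0.1764  0.012 ]
L 65 [225.3  97.6] [  62   59 2881] [ 0.4945 -0.1765  0.012 ]
   tri (array([ 0.49457115, -0.17895655,  0.02126789]), np.float64(0.00017111050731146094))
L 75 [225.4  97.7] [  63   59 2933] [ 0.4943 -0.1766  0.012 ]
M 55 [354.1  94.1] [  46   48 1700] [ 0.4986 -0.3186  0.012 ]
M 65 [354.1  94.2] [  47   48 1745] [ 0.4985 -0.3187  0.012 ]
   tri (array([ 0.49845246, -0.31633105,  0.0386049 ]), np.float64(0.0007574913167556009))
M 75 [354.1  94.1] [  47   49 1789] [ 0.4987 -0.3186  0.012 ]
S 55 [286.8 169.9] [ 34  35 894] [ 0.4135 -0.2423  0.012 ]
S 65 [286.7 169.7] [ 34  36 958] [ 0.4138 -0.2421  0.012 ]
   tri (array([ 0.41562652, -0.24328428,  0.02170422]), np.float64(0.000254318239027167))
S 75 [286.7 169.7] [ 35  36 981] [ 0.4138 -0.2422  0.012 ]
lens L [422.2 170.6] [399 151  38  38 600] [ 0.4229 -0.3871  0.06  ] [ 0.4245 -0.3836  0.06  ] (array([ 0.42539134, -0.38203894,  0.0753238 ]), np.float64(0.0020675158627751116))
lens M [134.1 176.3] [122 164  26  26 360] [ 0.4176 -0.0937  0.068 ] [ 0.4188 -0.0942  0.068 ] (array([ 0.41849071, -0.09475981,  0.0703683 ]), np.float64(0.0008675769315665314))
lens S [  5.9 177. ] [  0 170  13  15 105] [0.4155 0.0399 0.064 ] [0.4154 0.0392 0.064 ] (array([0.41559788, 0.03888073, 0.06503071]), np.float64(0.00025310157193776715))
```

```bash
python3 - <<'E'
from h import *
print(monitor.read_state()['q'])
T=cam('top');S=cam('scene')
o=[]
for n,(x0,y0,x1,y1) in(('top',(285,140,410,185)),('scene',(340,25,420,140))):
    im=cv2.imread(f'pics/{n}0.png');hsv=cv2.cvtColor(im,cv2.COLOR_BGR2HSV).astype(int)[y0:y1,x0:x1]
    H,s,v=hsv[...,0],hsv[...,1],hsv[...,2];d={}
    for k,m in(('red',(H<6)|(H>174)),('green',(H>50)&(H<75)),('yel',(H>20)&(H<34)),('mag',(H>140)&(H<165))):
        bl=blobs(m&(s>110)&(v>90),3,400)
        if bl: b=max(bl,key=lambda b:b[1][4]);d[k]=b[0]+[x0,y0];print(n,k,d[k].round(1),b[1][4])
    o.append(d)
for k in o[0]:
    if k in o[1]: print(k,tri(T,o[0][k],S,o[1][k]))
# lower bezel edge: for a few top pixels, point vs height
for z in(.04,.08,.12): print(z,plane(T,(300,206),z).round(3),plane(T,(350,208),z).round(3),proj(S,plane(T,(350,208),z)).round(0))
E
```

```text
[-7.04167905e-01 -1.26275475e-01  1.67329968e+00 -4.98095357e-04
  1.59489099e+00  8.63991783e-01]
top red [338.2 155.4] 40
top green [363.6 154.3] 9
top yel [340.8 168.5] 38
top mag [370.5 172.5] 17
scene red [364.3  66.8] 38
scene green [375.3  71. ] 7
scene yel [359.3  94.4] 36
scene mag [371.  111.2] 6
red (array([ 0.63603205, -0.26957045,  0.32961257]), np.float64(0.000632182484566528))
green (array([ 0.63592768, -0.31290811,  0.33471388]), np.float64(0.0024517435284511727))
yel (array([ 0.62469514, -0.27719824,  0.28074254]), np.float64(0.00030320338261085076))
mag (array([ 0.62005247, -0.33429301,  0.26975072]), np.float64(0.0018719664231832919))
0.04 [ 0.588 -0.191  0.04 ] [ 0.586 -0.315  0.04 ] [346. 211.]
0.08 [ 0.582 -0.193  0.08 ] [ 0.58  -0.312  0.08 ] [343. 195.]
0.12 [ 0.576 -0.195  0.12 ] [ 0.574 -0.309  0.12 ] [340. 179.]
```

```bash
python3 - <<'E'
import cv2
a=cv2.resize(cv2.imread('pics/top0.png')[95:225,210:410],(800,520)) 
cv2.imwrite('pics/b.png',a)
b=cv2.resize(cv2.imread('pics/scene0.png')[100:300,280:460],(540,600));cv2.imwrite('pics/c.png',b)
E
```

```text
(no output)
```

View pics/c.png

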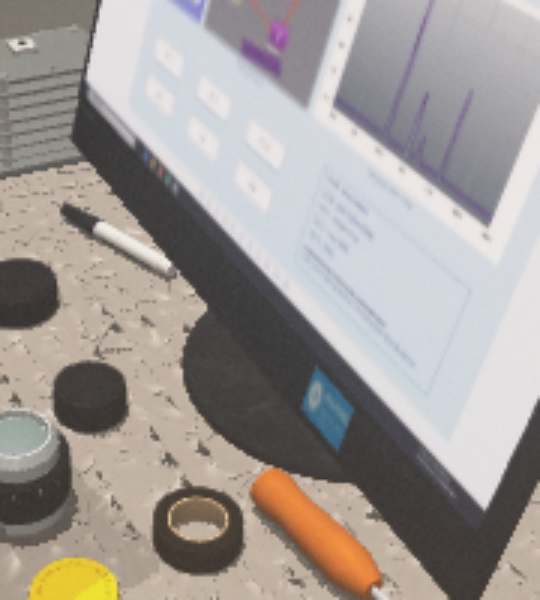

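The monitor face sits at x≈0.585 or more near the bench and leans back, which leaves enough clearance. Now hovering over the small cap for a close measurement.

>>> arm_command --deltas '[[[-0.13,0.92,-3.18,0,0,0],[-0.13,0.92,-3.18,0,0,0],[-0.13,0.92,-3.18,0,0,0],[-0.13,0.92,-3.18,0,0,0],[-0.13,0.92,-3.18,0,0,0],[0,0,0,0,0,0],[0,0,0,0,0,0]]]'

```text
t: 1.57
tool_pos: [0.4114, -0.2445, 0.0979]
orientation: [-3.139, 0.002, 0.007]
force: [0.2, -0.3, 0.9]
opening: 0.093
gripper_force: 0.0
```

```bash
cat >> h.py <<'E'
def look(name,z,th=60,R=.05,dy=0):
    "dark blob nearest the TCP axis -> world centre on plane z, minus TCP, cm"
    s=monitor.read_state();c=cam('wrist');im=eyes.read_camera('wrist');cv2.imwrite(f'pics/{name}.png',im)
    p=np.array(s['tool_pos']);print('t',round(s['t'],2),'tcp',p.round(4),'rv',np.round(s['orientation'],4))
    q=proj(c,[p[0],p[1]+dy,z]);print('axis px',q.round(1))
    for b in blobs(im.max(2)<th,300,20000):
        if np.linalg.norm(b[0]-q)<90: X=plane(c,b[0],z);print(b[0].round(1),b[1],'world',X.round(4),'d cm',(100*(X-p)).round(2)[:2])
E
python3 -c "
from h import *
look('s1',.012)"
```

```text
t 1.57 tcp [ 0.4114 -0.2445  0.0979] rv [-3.1389e+00  1.8000e-03  6.6000e-03]
axis px [327.4 202.4]
[323.3 200.1] [ 296  171   56   59 2571] world [ 0.4131 -0.2415  0.012 ] d cm [0.18 0.3 ]
```

View pics/s1.png

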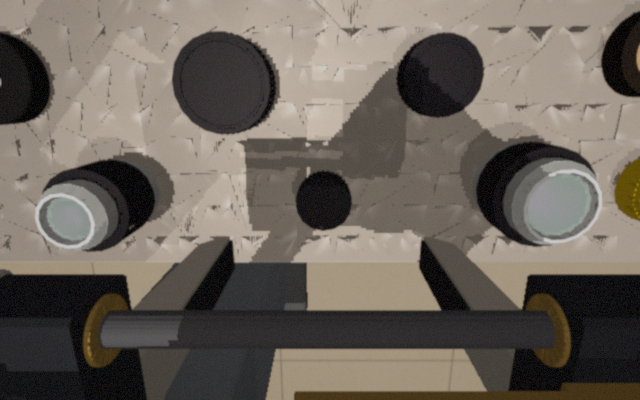

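The hover view shows the small cap at (323,200), close to the tool axis at (327,202), with room for both fingers.

>>> arm_command --deltas '[[[0.1,0.1,-2,0,0,0],[0.1,0.1,-2,0,0,0],[0,0.1,-2,0,0,0],[0,0,-1,0,0,0],[0,0,0,0,0,0],[0,0,0,0,0,0],[0,0,0,0,0,0]]]'

```text
t: 2.2
tool_pos: [0.4169, -0.2429, 0.0317]
orientation: [3.14, -0.001, 0.004]
force: [-0.3, 0.2, 0.2]
opening: 0.0934
gripper_force: 0.0
```

```bash
python3 -c "
from h import *
look('s2',.012)"
```

```text
t 2.2 tcp [ 0.4169 -0.2429  0.0317] rv [ 3.1398e+00 -1.1000e-03  3.7000e-03]
axis px [327.2 236.8]
[324.8 244. ] [ 288  204   74   80 4600] world [ 0.4126 -0.2415  0.012 ] d cm [-0.42  0.14]
```

>>> arm_command --deltas '[[[-0.4,0.14,-0.8,0,0,0],[0,0,-0.8,0,0,0],[0,0,-0.8,0,0,0],[0,0,0,0,0,0],[0,0,0,0,0,0],[0,0,0,0,0,0],[0,0,0,0,0,0]]]'

```text
t: 2.83
tool_pos: [0.4119, -0.2403, 0.0059]
orientation: [3.141, -0.0, 0.0]
force: [0.4, 0.2, -0.5]
opening: 0.0927
gripper_force: 0.0
```

```bash
python3 -c "
from h import *
look('s3',.012)
for i in range(3):
  eyes.read_camera('top');s=monitor.read_state();print(s['tool_pos'],s['orientation'])"
```

```text
t 2.83 tcp [ 0.4119 -0.2403  0.0059] rv [ 3.1414e+00 -3.0000e-04  4.0000e-04]
axis px [327.4 256.7]
[330.2 255.8] [ 288  209   85   93 6226] world [ 0.4123 -0.2416  0.012 ] d cm [ 0.05 -0.14]
[ 0.41192998 -0.24033245  0.00596289] [ 3.14123049e+00 -2.88707090e-04  7.44373198e-04]
[ 0.41191322 -0.24033488  0.00596182] [ 3.14125515e+00 -4.33865102e-04  7.69225807e-04]
[ 0.41188093 -0.24028918  0.00591595] [ 3.14131224e+00 -4.68543670e-04  7.35823579e-04]
```

View pics/s3.png

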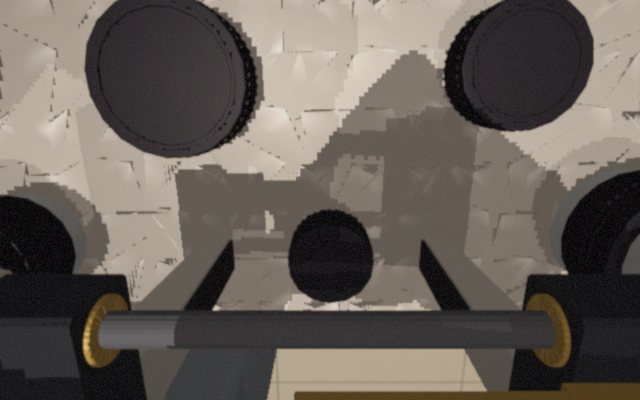

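Small cap is centred between the fingers (330,256). Gripping.

>>> arm_command --deltas '[[[0,0,0,0,0,0],[0,0,0,0,0,0],[0,0,0,0,0,0],[0,0,0,0,0,0],[0,0,0,0,0,0],[0,0,0,0,0,0],[0,0,0,0,0,0],[0,0,0,0,0,0]]]' --gripper -1 --squeeze 15

```text
t: 3.7
tool_pos: [0.4116, -0.2402, 0.0056]
orientation: [-3.142, 0.001, 0.0]
force: [-0.1, -0.2, 0.3]
opening: 0.0441
gripper_force: 0.0
```

>>> arm_command --deltas '[[[0,0,0,0,0,0],[0,0,0,0,0,0],[0,0,0,0,0,0],[0,0,0,0,0,0]]]'

```text
t: 4.03
tool_pos: [0.4116, -0.2402, 0.0057]
orientation: [3.142, -0.0, 0.0]
force: [-0.4, 0.1, 0.3]
opening: 0.0387
gripper_force: 15.0
```

>>> arm_command --deltas '[[[0,0,3.1,0,0,0],[0,0,3.1,0,0,0],[0,0,3.1,0,0,0],[0,3.5,2,0,0,0],[0,3.5,0,0,0,0],[0,3.5,0,0,0,0],[0,3.5,0,0,0,0],[0,3.5,0,0,0,0],[0,3.5,0,0,0,0],[0.2,3.5,0,0,0,0],[0.2,3.5,0,0,0,0],[0,0,0,0,0,0]]]'

```text
t: 5.03
tool_pos: [0.4154, 0.0451, 0.1188]
orientation: [-3.139, -0.007, -0.001]
force: [0.5, -1.1, 0.2]
opening: 0.0387
gripper_force: 15.0
```

>>> arm_command --deltas '[[[0,0,0,0,0,0],[0,0,0,0,0,0],[0,0,0,0,0,0]]]'

```text
t: 5.28
tool_pos: [0.4156, 0.0389, 0.1186]
orientation: [3.141, -0.002, -0.0]
force: [0.7, -0.1, 0.3]
opening: 0.0385
gripper_force: 15.0
```

```bash
cat >> h.py <<'E'
def lens(name,X,r):
    "nose edge circle near world point X (top of nose): bright bbox; prints centre"
    s=monitor.read_state();c=cam('wrist');im=eyes.read_camera('wrist');cv2.imwrite(f'pics/{name}.png',im)
    p=np.array(s['tool_pos']);print('t',round(s['t'],2),'tcp',p.round(4),'rv',np.round(s['orientation'],4))
    print('nose px',proj(c,X).round(1),'tip px',proj(c,p).round(1))
E
python3 -c "
from h import *
lens('s4',[.4155,.0395,.064],.015)"
```

```text
t 5.28 tcp [0.4156 0.0389 0.1186] rv [ 3.1412e+00 -2.2000e-03 -3.0000e-04]
nose px [326.2 216.7] tip px [327.4 251.5]
```

View pics/s4.png

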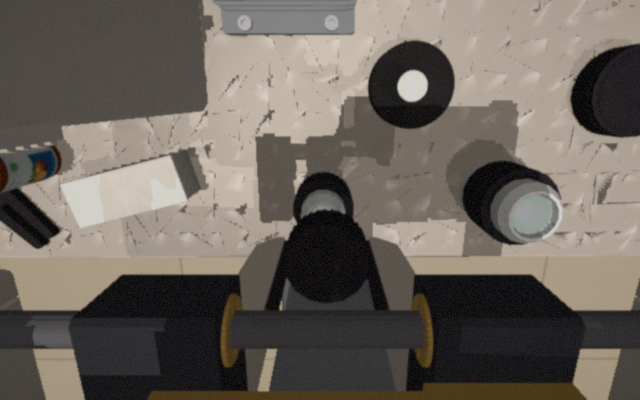

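The held cap is at (327,256), with the small lens just behind it, its nose centred near column 325. Checking x from the barrel's rear shoulder edge, and refining lens M from the same picture.

```bash
python3 - <<'E'
from h import *
s=monitor.read_state();c=cam('wrist');im=cv2.imread('pics/s4.png');g=im.max(2).astype(int)
print(s['t'],s['tool_pos'])
print('cols 318-334 rows165-215',[int(v) for v in g[165:216:2,318:334].mean(1)])
print('row 205',[int(v) for v in g[203:208,285:365:2].mean(0)])
for y in(172,173,174): print(y,plane(c,(325,y),.046)-[.0215,0,0])
for x in(301,348): print(plane(c,(x,210),.057))
k=im.astype(int);m=np.zeros(g.shape,bool);m[170:245,490:570]=1
for th in (90,110,130):
    b=max(blobs(m&(g>th),100,9000),key=lambda b:b[1][4]);print(th,b[0],b[1])
gl=(k[...,2]<k[...,1]-3)&(g>90)&m
b=max(blobs(gl,100,9000),key=lambda b:b[1][4]);print(b[0],b[1],plane(c,(b[1][:2]+b[1][2:4]/2-.5),.068),plane(c,b[0],.068))
E
```

```text
5.3333 [0.41561824 0.03871771 0.11856775]
cols 318-334 rows165-215 [91, 91, 90, 80, 33, 15, 14, 15, 19, 21, 18, 18, 39, 77, 89, 103, 106, 106, 107, 113, 119, 130, 99, 25, 15, 13]
row 205 [91, 91, 91, 90, 47, 18, 21, 21, 37, 90, 99, 104, 103, 106, 109, 111, 119, 125, 126, 126, 123, 120, 118, 112, 110, 104, 101, 100, 103, 83, 31, 28, 24, 23, 76, 119, 119, 121, 118, 117]
172 [0.4198056  0.04007483 0.046     ]
173 [0.41911738 0.0400775  0.046     ]
174 [0.4184281  0.04008017 0.046     ]
[0.41792623 0.05605795 0.057     ]
[0.41783755 0.02485643 0.057     ]
90 [537.77433628 211.44084769] [ 497  170   73   75 4294]
110 [541.76565491 210.55345912] [ 505  170   65   75 3657]
130 [543.86096982 212.00305188] [ 509  170   61   75 2949]
[533.47288297 214.94196004] [ 512  195   41   40 1051] [ 0.41801037 -0.09118991  0.068     ] [ 0.41771248 -0.09216942  0.068     ]
```

```bash
python3 - <<'E'
from h import *
c=cam('wrist')
print(plane(c,(325,173),0)-[.0215,0,0],plane(c,(325,190),.046)-[.015,0,0])
print(monitor.read_state()['tool_pos'])
E
```

```text
[0.40954332 0.04028337 0.        ] [0.41375317 0.04012353 0.046     ]
[0.41561824 0.03871771 0.11856775]
```

>>> arm_command --deltas '[[[-0.1,0.13,-1.5,0,0,0],[0,0,-1.2,0,0,0],[0,0,-1,0,0,0],[0,0,-0.7,0,0,0],[0,0,-0.7,0,0,0],[0,0,-0.7,0,0,0],[0,0,0,0,0,0],[0,0,0,0,0,0]]]'

```text
t: 6.0
tool_pos: [0.4144, 0.041, 0.0604]
orientation: [3.142, -0.001, -0.001]
force: [-0.5, -1.4, 0.3]
opening: 0.0387
gripper_force: 15.0
```

>>> arm_command --deltas '[[[0,0,-0.3,0,0,0],[0,0,-0.3,0,0,0],[0,0,-0.1,0,0,0],[0,0,0,0,0,0],[0,0,0,0,0,0],[0,0,0,0,0,0]]]'

```text
t: 6.5
tool_pos: [0.4147, 0.0412, 0.0537]
orientation: [3.142, -0.0, 0.0]
force: [-0.8, -0.2, -0.4]
opening: 0.0389
gripper_force: 15.0
```

>>> arm_command --deltas '[[[0,0,-0.1,0,0,0],[0,0,-0.1,0,0,0],[0,0,0,0,0,0],[0,0,0,0,0,0],[0,0,0,0,0,0]]]'

```text
t: 6.92
tool_pos: [0.4146, 0.0412, 0.0516]
orientation: [-3.141, 0.001, -0.0]
force: [-1.3, 0.6, 1.2]
opening: 0.0387
gripper_force: 15.0
```

Force upward is about 1 N, so the rim is at the shoulder. Releasing.

>>> arm_command --deltas '[[[0,0,0,0,0,0],[0,0,0,0,0,0],[0,0,0,0,0,0],[0,0,0,0,0,0],[0,0,0,0,0,0]]]' --gripper 0.6

```text
t: 7.33
tool_pos: [0.4148, 0.0411, 0.0517]
orientation: [3.142, -0.0, 0.0]
force: [0.5, 0.0, -0.1]
opening: 0.0673
gripper_force: 0.0
```

>>> arm_command --deltas '[[[0,0,1,0,0,0],[0,0,2.5,0,0,0],[0,0,3,0,0,0],[0,0,3,0,0,0],[0,0,0,0,0,0],[0,0,0,0,0,0],[0,0,0,0,0,0]]]' --gripper 1

```text
t: 7.92
tool_pos: [0.4146, 0.0412, 0.1467]
orientation: [3.142, -0.0, 0.001]
force: [-0.2, 0.2, -0.8]
opening: 0.0931
gripper_force: 0.0
```

```bash
python3 -c "
from h import *
lens('s5',[.4155,.0395,.064],.015)"
```

```text
t 7.92 tcp [0.4146 0.0412 0.1467] rv [ 3.1416e+00 -4.0000e-04  6.0000e-04]
nose px [329.4 203. ] tip px [327.4 251.5]
```

View pics/s5.png

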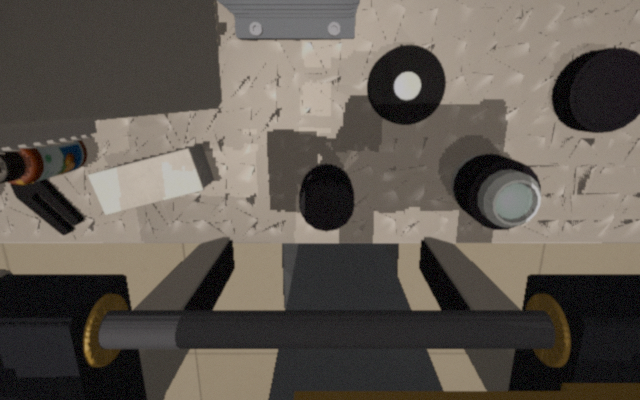

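The small lens is capped, seen as a dark disc centred near (327,197). Next is the large cap.

>>> arm_command --deltas '[[[1.1,-3.1,0,0,0,0],[1.1,-3.1,0,0,0,0],[1.1,-3.1,0,0,0,0],[1.1,-3.1,0,0,0,0],[1.2,-3.1,0,0,0,0],[1.2,-3.1,-2,0,0,0],[1.2,-3.1,-2,0,0,0],[0,0,-2,0,0,0],[0,0,0,0,0,0],[0,0,0,0,0,0],[0,0,0,0,0,0],[0,0,0,0,0,0]]]'

```text
t: 8.97
tool_pos: [0.4952, -0.1753, 0.0879]
orientation: [3.141, 0.001, 0.002]
force: [0.2, -0.3, 0.5]
opening: 0.0925
gripper_force: 0.0
```

```bash
python3 -c "
from h import *
look('l1',.012)"
```

```text
t 8.97 tcp [ 0.4952 -0.1753  0.0879] rv [3.1411e+00 1.3000e-03 2.2000e-03]
axis px [327.1 207. ]
[329.3 210. ] [ 283  163   93   95 6823] world [ 0.493  -0.1768  0.012 ] d cm [-0.22 -0.15]
```

>>> arm_command --deltas '[[[-0.2,-0.15,-2,0,0,0],[0,0,-2,0,0,0],[0,0,-1.7,0,0,0],[0,0,-1.2,0,0,0],[0,0,-0.7,0,0,0],[0,0,-0.5,0,0,0],[0,0,0,0,0,0],[0,0,0,0,0,0],[0,0,0,0,0,0]]]'

```text
t: 9.77
tool_pos: [0.4935, -0.1777, 0.0067]
orientation: [3.141, -0.0, 0.002]
force: [0.5, 0.3, -0.2]
opening: 0.093
gripper_force: 0.0
```

```bash
python3 -c "
from h import *
look('l2',.012)"
```

```text
t 9.77 tcp [ 0.4935 -0.1777  0.0067] rv [ 3.1408e+00 -3.0000e-04  2.4000e-03]
axis px [327.4 255.9]
```

>>> arm_command --deltas '[[[0,0,0,0,0,0],[0,0,0,0,0,0],[0,0,0,0,0,0],[0,0,0,0,0,0],[0,0,0,0,0,0],[0,0,0,0,0,0],[0,0,0,0,0,0],[0,0,0,0,0,0]]]' --gripper -1 --squeeze 15

```text
t: 10.48
tool_pos: [0.4926, -0.1774, 0.0057]
orientation: [3.142, -0.0, -0.0]
force: [-0.1, -0.5, 0.9]
opening: 0.0623
gripper_force: 14.9
```

>>> arm_command --deltas '[[[0,0,3.1,0,0,0],[0,0,3.1,0,0,0],[0,0,3.1,0,0,0],[-1,-2.6,2,0,0,0],[-1,-3,0,0,0,0],[-1,-3,0,0,0,0],[-1,-3,0,0,0,0],[-1,-3,0,0,0,0],[-1,-3,0,0,0,0],[-1,-3,0,0,0,0],[0,0,0,0,0,0],[0,0,0,0,0,0]]]'

```text
t: 11.48
tool_pos: [0.4218, -0.3847, 0.1184]
orientation: [-3.141, 0.005, 0.0]
force: [-0.1, 0.5, -0.8]
opening: 0.0626
gripper_force: 14.9
```

>>> arm_command --deltas '[[[0,0,0,0,0,0],[0,0,0,0,0,0],[0,0,0,0,0,0]]]'

```text
t: 11.73
tool_pos: [0.4231, -0.3822, 0.1185]
orientation: [-3.141, -0.002, 0.0]
force: [-0.5, 0.7, -1.2]
opening: 0.0625
gripper_force: 14.9
```

```bash
python3 -c "
from h import *
lens('l3',[.423,-.383,.06],.015)
c=cam('wrist')
im=cv2.imread('pics/s1.png');print('held tip z',monitor.read_state()['tool_pos'])"
```

```text
t 11.73 tcp [ 0.4231 -0.3822  0.1185] rv [-3.1412e+00 -1.8000e-03  1.0000e-04]
nose px [328.4 214.8] tip px [327.4 251.5]
held tip z [ 0.42312151 -0.38231678  0.11858842]
```

View pics/l3.png

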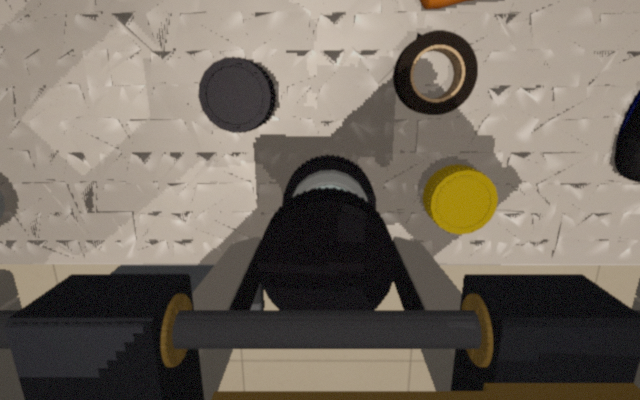

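The held large cap is at (326,250), with the large lens's nose (about columns 294–368) and barrel top edge (row ~155) visible behind it.

```bash
cat >> h.py <<'E'
def edges(name,cols,row,rows):
    c=cam('wrist');g=cv2.imread(f'pics/{name}.png').max(2).astype(int)
    print('column scan',{r:int(v) for r,v in zip(range(*rows,2),g[rows[0]:rows[1]:2,cols[0]:cols[1]].mean(1))})
    for rr in (row,row+5): print('row',rr,{x:int(v) for x,v in zip(range(*[270,400],2),g[rr-1:rr+2,270:400:2].mean(0))})
E
python3 - <<'E'
from h import *
edges('l3',(325,335),183,(150,200))
c=cam('wrist')
print(plane(c,(330,156),0)-[.0335,0,0])
for r in(170,171,172,173): print(r,plane(c,(330,r),.042)-[.027,0,0])
E
```

```text
column scan {150: 93, 152: 93, 154: 79, 156: 30, 158: 18, 160: 17, 162: 21, 164: 18, 166: 20, 168: 21, 170: 66, 172: 90, 174: 106, 176: 107, 178: 107, 180: 109, 182: 119, 184: 120, 186: 139, 188: 67, 190: 14, 192: 13, 194: 11, 196: 14, 198: 15}
row 183 {270: 103, 272: 105, 274: 104, 276: 105, 278: 99, 280: 91, 282: 91, 284: 90, 286: 84, 288: 39, 290: 18, 292: 20, 294: 19, 296: 22, 298: 36, 300: 71, 302: 92, 304: 102, 306: 106, 308: 107, 310: 107, 312: 108, 314: 111, 316: 112, 318: 117, 320: 119, 322: 121, 324: 118, 326: 117, 328: 121, 330: 122, 332: 120, 334: 118, 336: 119, 338: 116, 340: 116, 342: 112, 344: 111, 346: 108, 348: 107, 350: 107, 352: 106, 354: 104, 356: 91, 358: 69, 360: 29, 362: 19, 364: 18, 366: 19, 368: 15, 370: 72, 372: 124, 374: 122, 376: 118, 378: 119, 380: 117, 382: 119, 384: 121, 386: 132, 388: 135, 390: 133, 392: 130, 394: 126, 396: 121, 398: 119}
row 188 {270: 122, 272: 121, 274: 119, 276: 120, 278: 117, 280: 109, 282: 90, 284: 86, 286: 37, 288: 21, 290: 19, 292: 19, 294: 23, 296: 69, 298: 100, 300: 105, 302: 105, 304: 104, 306: 108, 308: 112, 310: 101, 312: 83, 314: 74, 316: 87, 318: 67, 320: 68, 322: 97, 324: 91, 326: 55, 328: 70, 330: 82, 332: 76, 334: 62, 336: 97, 338: 123, 340: 107, 342: 101, 344: 117, 346: 113, 348: 114, 350: 112, 352: 105, 354: 104, 356: 104, 358: 104, 360: 94, 362: 53, 364: 21, 366: 21, 368: 19, 370: 17, 372: 68, 374: 117, 376: 117, 378: 118, 380: 116, 382: 116, 384: 109, 386: 121, 388: 129, 390: 129, 392: 129, 394: 125, 396: 123, 398: 119}
[ 0.41881507 -0.38460686  0.        ]
170 [ 0.42236624 -0.38423082  0.042     ]
171 [ 0.42166858 -0.38423302  0.042     ]
172 [ 0.42096985 -0.38423522  0.042     ]
173 [ 0.42027004 -0.38423743  0.042     ]
```

>>> arm_command --deltas '[[[-0.1,-0.13,-1.5,0,0,0],[0,0,-1.4,0,0,0],[0,0,-1.2,0,0,0],[0,0,-1,0,0,0],[0,0,-0.5,0,0,0],[0,0,-0.4,0,0,0],[0,0,0,0,0,0],[0,0,0,0,0,0]]]'

```text
t: 12.45
tool_pos: [0.4218, -0.3848, 0.0589]
orientation: [3.141, -0.0, 0.0]
force: [-0.4, 0.4, -0.2]
opening: 0.0626
gripper_force: 14.9
```

>>> arm_command --deltas '[[[0,0,-0.3,0,0,0],[0,0,-0.3,0,0,0],[0,0,-0.2,0,0,0],[0,0,0,0,0,0],[0,0,0,0,0,0]]]'

```text
t: 12.87
tool_pos: [0.4215, -0.3846, 0.0505]
orientation: [-3.141, 0.001, 0.0]
force: [-0.3, -0.1, -0.5]
opening: 0.0622
gripper_force: 14.9
```

>>> arm_command --deltas '[[[0,0,-0.15,0,0,0],[0,0,-0.15,0,0,0],[0,0,0,0,0,0],[0,0,0,0,0,0],[0,0,0,0,0,0]]]'

```text
t: 13.28
tool_pos: [0.4217, -0.3847, 0.0477]
orientation: [3.141, -0.0, 0.0]
force: [0.5, 0.6, -0.1]
opening: 0.0622
gripper_force: 14.9
```

>>> arm_command --deltas '[[[0,0,0,0,0,0],[0,0,0,0,0,0],[0,0,0,0,0,0],[0,0,0,0,0,0],[0,0,0,0,0,0],[0,0,0,0,0,0]]]' --gripper 1

```text
t: 13.78
tool_pos: [0.4216, -0.3846, 0.0476]
orientation: [-3.142, 0.0, 0.0]
force: [0.8, 0.2, 0.2]
opening: 0.0924
gripper_force: 0.0
```

>>> arm_command --deltas '[[[0,0,1,0,0,0],[0,0,2.5,0,0,0],[0,0,3,0,0,0],[0,0,3,0,0,0],[0,0,0,0,0,0],[0,0,0,0,0,0],[0,0,0,0,0,0]]]'

```text
t: 14.37
tool_pos: [0.4217, -0.3847, 0.143]
orientation: [3.141, -0.0, 0.001]
force: [0.2, 0.2, -0.4]
opening: 0.0927
gripper_force: 0.0
```

```bash
python3 -c "
from h import *
lens('l4',[.422,-.384,.066],.015)
look('l5',.054,45)
T=eyes.read_camera('scene');cv2.imwrite('pics/sc2.png',T);a=cv2.imread('pics/l4.png')
o=np.hstack([a[100:300,200:460],T[130:330,215:375]]);cv2.imwrite('pics/d.png',cv2.resize(o,None,fx=1.9,fy=1.9))"
```

```text
t 14.37 tcp [ 0.4217 -0.3847  0.143 ] rv [ 3.1412e+00 -5.0000e-04  5.0000e-04]
nose px [326.1 206. ] tip px [327.4 251.5]
t 14.42 tcp [ 0.4212 -0.3842  0.1419] rv [-3.1406e+00  4.0000e-04  1.4000e-03]
axis px [327.2 201.9]
[326.7 196.8] [ 283  148   89   97 6718] world [ 0.4252 -0.3838  0.054 ] d cm [0.39 0.04]
```

View pics/d.png

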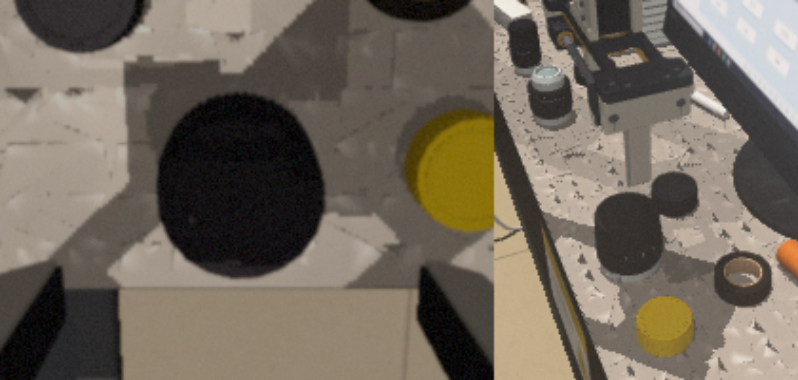

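The large and small lenses are capped and level. Now the medium cap.

>>> arm_command --deltas '[[[1.9,1.65,0,0,0,0],[1.9,1.65,0,0,0,0],[1.9,1.65,-1,0,0,0],[1.9,1.65,-2,0,0,0],[0,0,-2,0,0,0],[0,0,0,0,0,0],[0,0,0,0,0,0],[0,0,0,0,0,0],[0,0,0,0,0,0]]]'

```text
t: 15.27
tool_pos: [0.4978, -0.3198, 0.094]
orientation: [3.14, -0.002, 0.002]
force: [-0.5, -0.9, 0.4]
opening: 0.0927
gripper_force: 0.0
```

```bash
python3 -c "
from h import *
look('m1',.012)"
```

```text
t 15.27 tcp [ 0.4978 -0.3198  0.094 ] rv [ 3.1404e+00 -2.1000e-03  2.1000e-03]
axis px [327.  204.5]
[323.7 204.2] [ 288  167   73   75 4349] world [ 0.498  -0.3174  0.012 ] d cm [0.02 0.24]
```

>>> arm_command --deltas '[[[0,0.2,-2.5,0,0,0],[0,0,-2.2,0,0,0],[0,0,-1.7,0,0,0],[0,0,-1.2,0,0,0],[0,0,-0.7,0,0,0],[0,0,-0.5,0,0,0],[0,0,0,0,0,0],[0,0,0,0,0,0],[0,0,0,0,0,0]]]'

```text
t: 16.07
tool_pos: [0.4984, -0.3173, 0.0059]
orientation: [3.14, -0.001, 0.002]
force: [-0.5, 0.3, 0.7]
opening: 0.0928
gripper_force: 0.0
```

```bash
python3 -c "
from h import *
look('m2',.012)
edges('m2',(322,332),250,(190,312))"
```

```text
t 16.07 tcp [ 0.4984 -0.3173  0.0059] rv [ 3.1404e+00 -6.0000e-04  2.5000e-03]
axis px [327.5 256.6]
column scan {190: 111, 192: 107, 194: 105, 196: 102, 198: 101, 200: 85, 202: 29, 204: 13, 206: 13, 208: 15, 210: 16, 212: 17, 214: 13, 216: 19, 218: 22, 220: 19, 222: 21, 224: 15, 226: 20, 228: 21, 230: 20, 232: 20, 234: 19, 236: 21, 238: 20, 240: 22, 242: 22, 244: 20, 246: 20, 248: 20, 250: 22, 252: 21, 254: 21, 256: 21, 258: 18, 260: 20, 262: 21, 264: 24, 266: 26, 268: 26, 270: 26, 272: 22, 274: 20, 276: 21, 278: 19, 280: 19, 282: 21, 284: 22, 286: 20, 288: 24, 290: 26, 292: 27, 294: 28, 296: 28, 298: 28, 300: 27, 302: 26, 304: 27, 306: 25, 308: 24, 310: 33}
row 250 {270: 97, 272: 100, 274: 50, 276: 14, 278: 20, 280: 22, 282: 21, 284: 23, 286: 24, 288: 17, 290: 23, 292: 20, 294: 18, 296: 20, 298: 22, 300: 16, 302: 20, 304: 20, 306: 23, 308: 23, 310: 22, 312: 21, 314: 21, 316: 20, 318: 22, 320: 19, 322: 17, 324: 22, 326: 19, 328: 23, 330: 18, 332: 19, 334: 19, 336: 19, 338: 20, 340: 21, 342: 21, 344: 24, 346: 19, 348: 18, 350: 19, 352: 20, 354: 22, 356: 23, 358: 22, 360: 22, 362: 23, 364: 16, 366: 23, 368: 19, 370: 20, 372: 21, 374: 22, 376: 19, 378: 20, 380: 22, 382: 62, 384: 98, 386: 97, 388: 99, 390: 97, 392: 98, 394: 98, 396: 100, 398: 100}
row 255 {270: 116, 272: 98, 274: 26, 276: 26, 278: 20, 280: 21, 282: 20, 284: 20, 286: 16, 288: 21, 290: 21, 292: 23, 294: 23, 296: 21, 298: 24, 300: 20, 302: 21, 304: 23, 306: 21, 308: 22, 310: 21, 312: 21, 314: 19, 316: 19, 318: 16, 320: 20, 322: 19, 324: 16, 326: 23, 328: 22, 330: 22, 332: 23, 334: 18, 336: 19, 338: 17, 340: 23, 342: 22, 344: 18, 346: 18, 348: 21, 350: 17, 352: 19, 354: 19, 356: 20, 358: 26, 360: 20, 362: 20, 364: 21, 366: 21, 368: 20, 370: 20, 372: 18, 374: 21, 376: 15, 378: 19, 380: 20, 382: 32, 384: 89, 386: 97, 388: 96, 390: 98, 392: 97, 394: 99, 396: 99, 398: 99}
```

Centred (columns 274–382, axis at 327). Gripping and lifting.

>>> arm_command --deltas '[[[0,0,0,0,0,0],[0,0,0,0,0,0],[0,0,0,0,0,0],[0,0,0,0,0,0],[0,0,0,0,0,0],[0,0,0,0,0,0],[0,0,0,0,0,0],[0,0,0,0,0,0],[0,0,0,0,0,0],[0,0,0,0,0,0]]]' --gripper -1 --squeeze 15

```text
t: 16.95
tool_pos: [0.4976, -0.3166, 0.0046]
orientation: [-3.142, 0.0, 0.0]
force: [0.1, 0.9, 0.5]
opening: 0.0507
gripper_force: 15.0
```

>>> arm_command --deltas '[[[0,0,3.1,0,0,0],[0,0,3.1,0,0,0],[0,0,3.1,0,0,0],[-1.2,2.8,2.2,0,0,0],[-1.2,2.8,0,0,0,0],[-1.2,2.8,0,0,0,0],[-1.2,2.8,0,0,0,0],[-1.2,2.8,0,0,0,0],[-1,2.8,0,0,0,0],[-1,2.8,0,0,0,0],[0,2.8,0,0,0,0],[0,0,0,0,0,0]]]'

```text
t: 17.95
tool_pos: [0.417, -0.0889, 0.1195]
orientation: [-3.14, -0.003, -0.0]
force: [-0.1, -0.5, -0.8]
opening: 0.0504
gripper_force: 15.0
```

>>> arm_command --deltas '[[[0,0,0,0,0,0],[0,0,0,0,0,0],[0,0,0,0,0,0],[0,0,0,0,0,0]]]'

```text
t: 18.28
tool_pos: [0.4177, -0.0935, 0.1196]
orientation: [3.141, -0.002, -0.0]
force: [-0.4, 0.3, -0.2]
opening: 0.0503
gripper_force: 15.0
```

```bash
python3 - <<'E'
from h import *
lens('m3',[.418,-.0925,.068],.02)
c=cam('wrist');g=cv2.imread('pics/m3.png').max(2).astype(int)
col=g[150:205,322:332].mean(1)
print({150+i:int(v) for i,v in enumerate(col)})
for r in(190,195):print(r,[(x,int(v)) for x,v in zip(range(280,380,2),g[r-1:r+2,280:380:2].mean(0))])
for r in(175,178,181,184): print(r,plane(c,(327,r),.05)-[.021,0,0])
print([plane(c,(x,192),.058)[1] for x in(300,327,350)])
E
```

```text
t 18.28 tcp [ 0.4177 -0.0935  0.1196] rv [ 3.1415e+00 -2.4000e-03 -2.0000e-04]
nose px [325.6 217.7] tip px [327.4 251.5]
{150: 94, 151: 93, 152: 93, 153: 93, 154: 94, 155: 94, 156: 93, 157: 94, 158: 93, 159: 94, 160: 93, 161: 93, 162: 89, 163: 71, 164: 42, 165: 21, 166: 15, 167: 15, 168: 16, 169: 14, 170: 17, 171: 15, 172: 19, 173: 21, 174: 20, 175: 21, 176: 21, 177: 20, 178: 21, 179: 22, 180: 22, 181: 43, 182: 73, 183: 87, 184: 89, 185: 94, 186: 105, 187: 109, 188: 109, 189: 109, 190: 109, 191: 108, 192: 108, 193: 111, 194: 115, 195: 118, 196: 120, 197: 124, 198: 135, 199: 124, 200: 82, 201: 35, 202: 16, 203: 15, 204: 11}
190 [(280, 119), (282, 122), (284, 114), (286, 102), (288, 96), (290, 88), (292, 37), (294, 18), (296, 17), (298, 19), (300, 20), (302, 26), (304, 45), (306, 81), (308, 95), (310, 100), (312, 108), (314, 109), (316, 111), (318, 111), (320, 110), (322, 108), (324, 107), (326, 107), (328, 111), (330, 110), (332, 109), (334, 108), (336, 108), (338, 112), (340, 110), (342, 102), (344, 91), (346, 75), (348, 49), (350, 24), (352, 22), (354, 17), (356, 17), (358, 19), (3
[... 275 characters left out ...]
, 109), (308, 110), (310, 112), (312, 112), (314, 114), (316, 116), (318, 118), (320, 120), (322, 116), (324, 117), (326, 118), (328, 120), (330, 118), (332, 119), (334, 112), (336, 110), (338, 110), (340, 110), (342, 111), (344, 107), (346, 107), (348, 103), (350, 92), (352, 52), (354, 17), (356, 17), (358, 19), (360, 14), (362, 55), (364, 113), (366, 120), (368, 123), (370, 122), (372, 114), (374, 120), (376, 122), (378, 122)]
175 [ 0.42090527 -0.09343308  0.05      ]
178 [ 0.41885371 -0.0934291   0.05      ]
181 [ 0.4167926 -0.0934251  0.05     ]
184 [ 0.41472187 -0.09342109  0.05      ]
[np.float64(-0.07572966982558199), np.float64(-0.09340286262590305), np.float64(-0.10845750270632697)]
```

>>> arm_command --deltas '[[[-0.1,0.03,-1.5,0,0,0],[0,0,-1.3,0,0,0],[0,0,-1,0,0,0],[0,0,-0.7,0,0,0],[0,0,-0.5,0,0,0],[0,0,-0.4,0,0,0],[0,0,0,0,0,0],[0,0,0,0,0,0]]]'

```text
t: 19.0
tool_pos: [0.4168, -0.0924, 0.0658]
orientation: [3.142, -0.0, 0.0]
force: [0.6, -0.1, -0.4]
opening: 0.0502
gripper_force: 15.0
```

>>> arm_command --deltas '[[[0,0,-0.3,0,0,0],[0,0,-0.3,0,0,0],[0,0,-0.3,0,0,0],[0,0,0,0,0,0],[0,0,0,0,0,0]]]'

```text
t: 19.42
tool_pos: [0.4164, -0.0922, 0.0564]
orientation: [-3.141, 0.0, 0.001]
force: [-0.2, 0.1, 0.3]
opening: 0.0501
gripper_force: 15.0
```

>>> arm_command --deltas '[[[0,0,-0.17,0,0,0],[0,0,0,0,0,0],[0,0,0,0,0,0],[0,0,0,0,0,0]]]'

```text
t: 19.75
tool_pos: [0.4167, -0.0924, 0.055]
orientation: [-3.142, 0.001, -0.0]
force: [0.8, 0.6, -1.0]
opening: 0.0502
gripper_force: 15.0
```

>>> arm_command --deltas '[[[0,0,0,0,0,0],[0,0,0,0,0,0],[0,0,0,0,0,0],[0,0,0,0,0,0],[0,0,0,0,0,0],[0,0,0,0,0,0]]]' --gripper 1

```text
t: 20.25
tool_pos: [0.4167, -0.0924, 0.055]
orientation: [3.142, -0.0, 0.0]
force: [0.1, -0.6, -0.2]
opening: 0.086
gripper_force: 0.0
```

>>> arm_command --deltas '[[[0,0,1,0,0,0],[0,0,2.5,0,0,0],[0,0,3.5,0,0,0],[0,0,3.5,0,0,0],[0,-3,3,0,0,0],[0,-3,0,0,0,0],[0,-3,0,0,0,0],[0,0,0,0,0,0],[0,0,0,0,0,0],[0,0,0,0,0,0]]]'

```text
t: 21.08
tool_pos: [0.4164, -0.1814, 0.1895]
orientation: [-3.141, 0.002, 0.0]
force: [-0.1, -0.3, -0.2]
opening: 0.0928
gripper_force: 0.0
```

```bash
python3 - <<'E'
from h import *
w=eyes.read_camera('wrist');s=eyes.read_camera('scene');t=eyes.read_camera('top')
o=np.zeros((600,800,3),np.uint8)
o[:300,:480]=cv2.resize(w,(480,300));o[300:,:506]=cv2.resize(s[135:325,215:375],(506,600))[150:450];o[300:540,506:]=cv2.resize(t[220:300,185:435],(294,240));o[:290,490:790]=cv2.resize(s[135:235,215:315],(300,290))
cv2.imwrite('pics/e.png',o)
E
```

```text
(no output)
```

View pics/e.png

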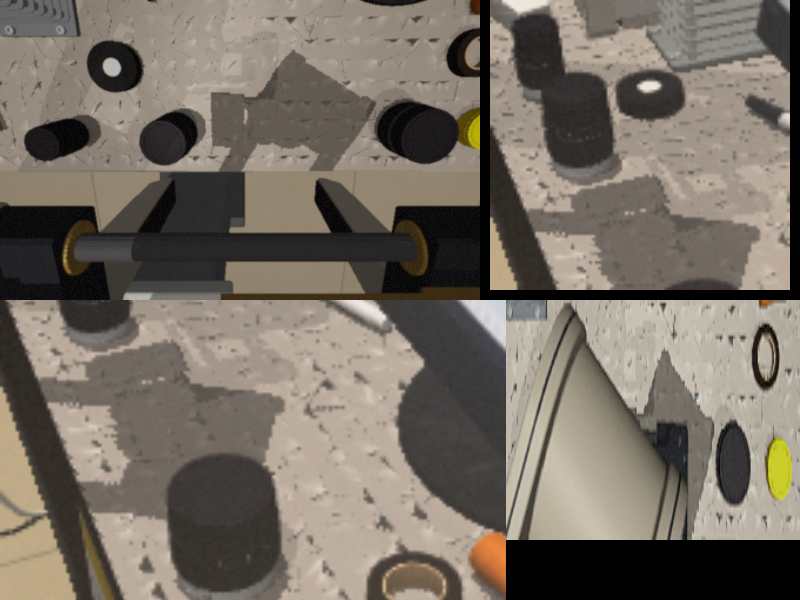

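All three caps sit level on their lenses, which are still upright, and the tape roll and meter head have not moved. The robot is clear, so I'm handing in.

```bash
python3 -c "
from plant import ticket
print(ticket.close_job())"
```

```text
the job is handed in; nothing more can be done
None
```

All three lenses now carry their own caps, which look level and fully down in the final camera views; the tape roll, meter head and yellow look-alike were left alone, and I handed the job in at about 21 s of the 80 s allowed.

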